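Close the cover on a stuffed circuit board and flip it solder side up

TASK

The circuit board in the turning frame is stuffed with parts and has to be soldered from below: push the padded cover over until it is shut on the parts, and only then flip the whole frame over in its stand by pushing on its edges, until the solder side lies level on top and the cover is still shut underneath. Do it all by gentle pushes of the fingers: do not grip or lift anything, do not shove the stand along the bench, and leave the things lying around it alone.

Things in the scene. Friction and masses are not known exactly. Their poses are not given: they have to be found in the camera images.
- board_stand: Loose aluminium stand, 1.5 kg with all it carries, slides at about 7 N; 124 x 228 mm (y, over the knobs). Uprights at y = +-92 mm, 34 mm wide (heads 40 mm), up to 135 mm high. Between them a frame turns about the stand's y axis, 115 mm above the bench. Origin on the bench under the middle of that axis; z up, +x away from the edge that holds the cover's hinge at the start (the robot's side).
- turn_frame (a joint): Turn of the frame, rad, stops at 0 (level, components up) and 3.14 (level, solder side up). As it grows from 0 the cover's hinge edge (at -x of the stand) goes down; the other edge rises, is on top at 1.57 and comes down at -x. Frame 130 x 156 mm (y), 12 mm thick, pivoted in its middle, aluminium bars round a green circuit board. Stiff: stays where left, turns at about 2.5 N on an edge rail.
- cover (a joint): Swing of the cover from the frame, rad: 0 = shut, parallel to the frame, 1.57 = square to it, limit 1.8. Hinge axis parallel to the pivot, 47.5 mm from it toward the hinge edge and 17.5 mm above the frame's middle plane on the component side. Aluminium plate 101 mm long, 146 mm wide, 3 mm thick, dark foam inside. Stiff: stays where left, also upside down; moves at about 1 N on its free edge.
- cover_edge (a point): Middle of the cover's free edge, on its outer face, 99 mm from the hinge axis.
- rail_hinge_side (a point): Centre of the frame's bare edge rail next to the cover's hinge: bar 13 mm wide, 12 mm thick, 156 mm long, centre 58.5 mm from the pivot. The cover leaves it free when shut.
- rail_free_side (a point): Centre of the like rail on the other edge of the frame, 58.5 mm from the pivot; the shut cover leaves it free too. Between the rails the circuit board is recessed by 5 mm on both faces.
- solder_reel: Bystander: reel of solder wire standing on the bench, 54 mm across, 36 mm high; origin under its middle.
- cutters: Bystander: pliers lying flat, 66 x 118 x 12 mm; origin under their middle.
- relay: Bystander: small box-shaped relay, 16 x 34 x 12 mm; origin under its middle.
- heatsink: Bystander: small black finned heat sink, 16 x 22 x 12 mm; origin under its middle.

How it is judged:
On the way, in this order (a step that is already met when the one before it is completed fails the run):
1. the cover is shut on the board while the component side is still on top (value of joint cover below 0.12 rad and value of joint turn_frame below 0.5 rad), for 0.2 s.
2. the frame has been flipped over to lie level with the solder side on top (value of joint turn_frame above 3 rad and value of joint cover below 0.12 rad), for 0.2 s.
At the end, for the whole second after the job is handed in: The frame lies within 8 degrees of its upper stop (turn_frame above 3.0 rad), solder side up, with the cover within 7 degrees of shut; the stand is flat on the bench within 40 mm of where it stood; no bystander has moved 20 mm (all of step 2 and angle between board_stand's own z axis and vertical below 0.05 rad and height (world z) of board_stand below 0.008 m and distance of board_stand from where it was at the start of the episode below 0.04 m and distance of each of solder_reel, cutters, relay, heatsink from where it was at the start of the episode below 0.02 m); the robot touches nothing.
It fails at once if the frame is turned by more than 50 degrees with the cover open, so that the parts fall out of the board (value of joint turn_frame above 0.9 rad and value of joint cover above 0.25 rad).
It fails at once if the stand, the frame or the cover is gripped or pushed with more than 40 N (contact force between the fingers and board_stand above 40 N).
It fails at once if the stand is lifted or tipped (height (world z) of board_stand above 0.012 m or angle between board_stand's own z axis and vertical above 0.15 rad).
It fails at once if the stand is shoved more than 50 mm along the bench (distance of board_stand from where it was at the start of the episode above 0.05 m).
It fails at once if a bystander is lifted or pushed away (distance of any of solder_reel, cutters, relay, heatsink from where it was at the start of the episode above 0.03 m).
It also fails if it takes over 54 s, if anything falls off the work surface, if the arm or the gripper's body presses on something with over 40 N, if the wrist force passes 120 N, or if a joint passes its speed limit or range.

ROBOT

A 7-joint arm with a two-finger parallel gripper is mounted at the origin on a cart in front of the work surface, level with it; the furniture and walls round the work are solid. World frame = base frame: x ahead of the robot, y to its left, z up, the work surface at z = 0. Lengths are in m, angles in rad, forces in N, time in s.
With the tool pointing down it reaches from about 0.425 to 0.875 m from the base axis. Payload 8.4 kg.
Tool frame: the origin (TCP) lies between the finger pads; the fingertips stand ahead of it and the grasp point (between the pads) lies 5 mm behind it (tip_extent is the z of the fingertips in the tool frame, in m); z points along the fingers, y is the line along which they close (so a half turn about z gives the same grasp; the last joint's range is limited). The gripper opens to 85 mm and grips with 20 to 120 N. Pads are 22 mm wide; open, the fingers measure 114 mm over their backs; the gripper's body (76 mm by 85 mm) begins 54 mm behind the grasp point. The pads swing forward as they close: fully open they stand 13 mm farther back than shut.
Start: joints at [1.133, 0.333, 0.04, 1.465, -0.013, 1.343, -0.059], TCP at [0.216, -0.613, 0.245] pointing down, gripper open.
Joint ranges: [-2.58, 2.58], [-0.38, 2.09], [-1.3, 1.39], [0.25, 2.4], [-1.5, 4.64], [0.08, 2.09], [-2.65, 2.65]. Speed limits (rad/s): [2.22, 2.22, 2.79, 2.79, 3.14, 3.14, 3.14].

INTERFACE

Orientations are given as a 3x3 rotation matrix whose columns are the frame's x, y, z axes.
In Python, from bench import * gives the robot as it stands.
- The arm moves only by the tool jog_arm, never from a script. Its argument "commands" is a list of rows, each an object of numbers: "jaw": the opening, from 0 (shut) to 1 (fully open); "tx", "ty", "tz": the shift along the tool's x, y, z in units of 0.2 m (1.0 is 0.2 m); "wx", "wy", "wz": the turn, a rotation vector about the tool's x, y, z in units of 90 degrees (1.0 is 90 degrees). In form: [{"jaw": .., "tx": .., "ty": .., "tz": .., "wx": .., "wy": .., "wz": ..}, ...]. A call has 1 to 20 rows; each row shifts and turns the commanded pose from where the row before left it, along the tool's axes as they then stand; what a row does not reach is not made up. A row lasts 1/12 s, in which the tool goes at most 41.7 mm and 7.16 degrees, less where a joint would pass 70% of its speed; a pose out of reach is approached as far as the arm can. A call with a number of a shift or a turn outside -1 to 1 is refused whole. A call with a gripper value outside its range is refused whole. The fingers move at their own pace and stop on an object; "grip_force" is the grip in N (left out, the last holds). Time passes only in rows, so rows that do not move let the fingers close. It gives the time, the measured TCP pose, the force, the opening and the grip force at its end, in the units of the state.
- read_state(): the state, without advancing time (a new reading comes with each control period).
- read_camera(name): name is "scene" or "top"; returns the picture (420x560x3 uint8, red, green, blue); there is no depth.
- camera_params(name): a dict with "fx", "fy", "cx", "cy" (pixels), "world_from_camera" (4x4, takes a point from camera to world coordinates). Camera axes: x right, y up, looking along -z (the intrinsics and any distortion apply to the point x, -y, -z); pixel columns grow to the right and rows downward; lengths in m; the calibration is good to about 2 mm. A picture is of the moment at which its call begins. camera_params takes no time and is no camera call.
- job_done(): hands the job in; it is judged then, once.
The state is a dict: "t": time; "joint_positions": joint angles; "qvel": joint speeds; "joint_efforts": joint torques, N m; "position": TCP position; "ee_rot": TCP orientation; "force": force on the tool from outside, world axes, zero at the start; "wrist_torque": the same for the moment, N m; "grip_width": finger opening in m; "grasp_force": force on a finger pad.
Only numpy, scipy, OpenCV 4.12 (cv2) and the standard library are available. Lean on these libraries where they do the work, as an engineer would, in place of code of your own. Each camera call takes 0.05 s, during which the arm holds its last target. There are 200 camera calls.

## Working session

There is one attempt and no reset: what is moved stays moved. The work goes in short steps, Python scripts to look and compute and a tool call to move; the robot and the scene stay as the last step left them, time stands still between calls to the robot, and variables do not carry over. Pictures are saved under pics/ and viewed, at most 10 in all, crops included, and the job is handed in when it is done.

Besides the shell and the picture viewer there is one more tool, called after "Call:" in YAML: its name, and indented under it one key for each argument. jog_arm: Moves the arm, as the interface text tells. Shifts and turns lie within -1 to 1; 1 stands for 0.2 m of shift or 90 degrees of turn. Its arguments: {"type":"object","properties":{"commands":{"type":"array"},"grip_force":{"type":"number"}},"required":["commands"]}

```bash
mkdir -p pics; python3 - <<'E'
from bench import *
import cv2
s=read_state(); print(s['t'],s['position'],s['ee_rot'],s['grip_width'],{k:v for k,v in s.items() if 'tip' in k})
for n in('scene','top'):
    cv2.imwrite(f'pics/{n}0.png',read_camera(n)[:,:,::-1]); p=camera_params(n); print(n,p)
E
```

```text
0.0 [ 0.21588757 -0.61265901  0.2444301 ] [[ 9.43151629e-01  3.32362172e-01 -6.26383192e-04]
 [ 3.32362746e-01 -9.43150499e-01  1.46336277e-03]
 [-1.04407192e-04 -1.58835942e-03 -9.99998733e-01]] 0.08528972537410359 {}
scene {'fx': 545.0277847691061, 'fy': 545.0277847691061, 'cx': 275.162586030832, 'cy': 214.68270563397525, 'world_from_camera': array([[-0.64088329,  0.52742796, -0.55775296, -0.07333969],
       [-0.7676005 , -0.44752971,  0.45881003,  0.67462703],
       [-0.00762178,  0.72217512,  0.69166827,  0.77897419],
       [ 0.        ,  0.        ,  0.        ,  1.        ]])}
top {'fx': 433.4020110342992, 'fy': 433.4020110342992, 'cx': 280.7864098675382, 'cy': 209.04537880385897, 'world_from_camera': array([[ 0.01175181,  0.98563618, -0.16847321,  0.3248613 ],
       [-0.99989383,  0.01013177, -0.01047247,  0.21360405],
       [-0.00861511,  0.1685784 ,  0.9856506 ,  0.9462333 ],
       [ 0.        ,  0.        ,  0.        ,  1.        ]])}
```

View pics/scene0.png

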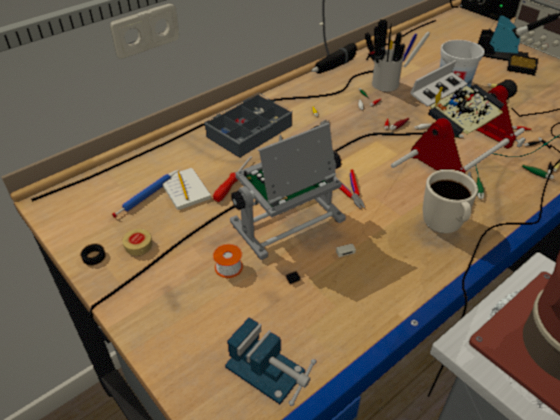

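View pics/top0.png

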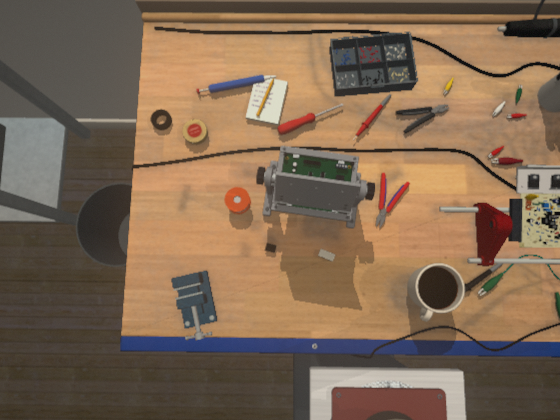

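```bash
python3 - <<'E'
import cv2,numpy as np
a=cv2.imread('pics/top0.png')[130:280,220:420]; b=cv2.imread('pics/scene0.png')[110:300,200:380]
a=cv2.resize(a,(800,600),interpolation=2); cv2.imwrite('pics/topc.png',a)
cv2.imwrite('pics/scc.png',cv2.resize(b,None,fx=3.1,fy=3.1,interpolation=2))
E
```

```text
(no output)
```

View pics/topc.png

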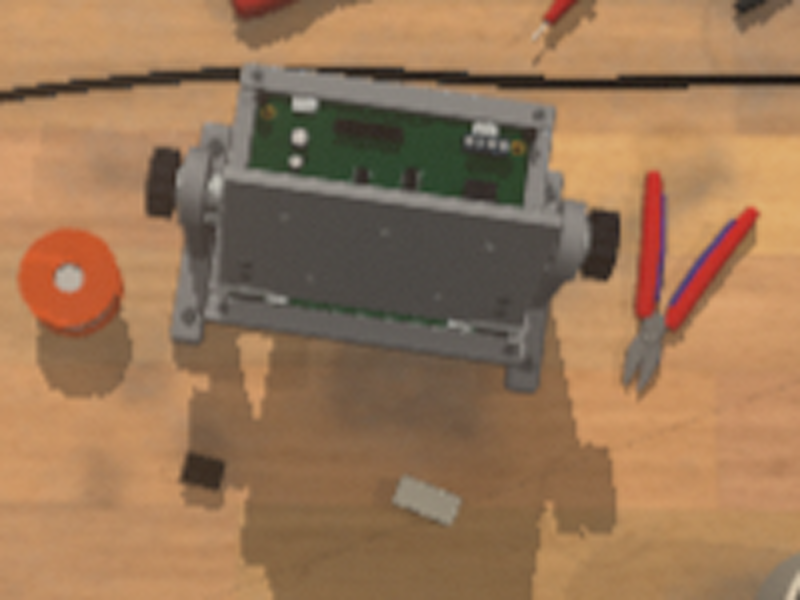

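View pics/scc.png

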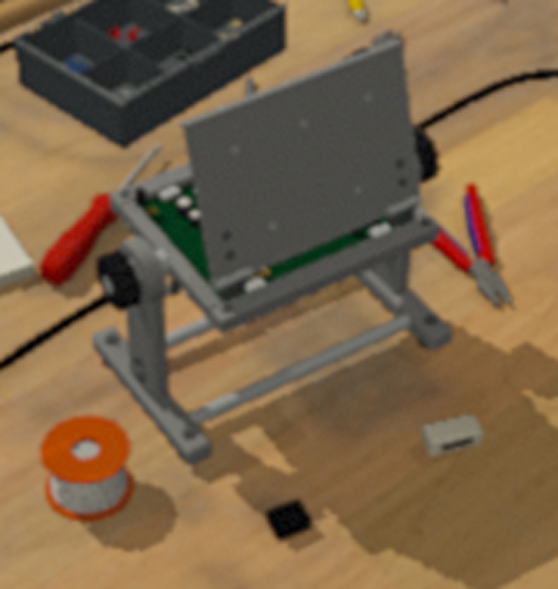

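```bash
cat >h.py <<'E'
from bench import *
import cv2,numpy as np
from scipy.optimize import least_squares
def proj(n,P):
    p=camera_params(n);M=np.linalg.inv(p['world_from_camera']);q=(np.atleast_2d(P)@M[:3,:3].T+M[:3,3])
    return np.c_[p['cx']+p['fx']*q[:,0]/-q[:,2], p['cy']-p['fy']*q[:,1]/-q[:,2]]
def ray(n,u,v,z):
    p=camera_params(n);W=p['world_from_camera'];d=W[:3,:3]@[(u-p['cx'])/p['fx'],-(v-p['cy'])/p['fy'],-1];o=W[:3,3]
    return (o+d*(z-o[2])/d[2]).round(4)
def W(q,P):
    x,y,a=q; c,s=np.cos(a),np.sin(a);P=np.atleast_2d(P);return np.c_[x+c*P[:,0]-s*P[:,1],y+s*P[:,0]+c*P[:,1],P[:,2]]
def F(t,P): # frame-local (z from pivot)->stand
    P=np.atleast_2d(P);return np.c_[P[:,0]*np.cos(t)-P[:,2]*np.sin(t),P[:,1],.115+P[:,0]*np.sin(t)+P[:,2]*np.cos(t)]
E
python3 - <<'E'
from h import *
T=lambda u,v:(220+u/4,130+v/4); S=lambda u,v:(200+u/3.1,110+v/3.1)
def pts(q):
    x,y,a,t,c=q
    fr=lambda X,Y,Z:F(t,[X,Y,Z])[0]
    cv=lambda Y:fr(-.0475+.099*np.cos(c),Y,.0175+.099*np.sin(c))
    top=[fr(.065,.078,.006),fr(.065,-.078,.006),cv(.073),cv(-.073),[0,.114,.115],[0,-.114,.115]]
    sc=[cv(.073),cv(-.073),fr(-.065,.078,.006),fr(-.065,-.078,.006),fr(.065,.078,.006)]
    return np.r_[proj('top',W(q[:3],top)),proj('scene',W(q[:3],sc))]
obs=np.array([T(245,67),T(553,108),T(226,178),T(562,213),T(150,182),T(614,246),S(186,125),S(400,38),S(222,316),S(438,232),S(112,195)])
r=least_squares(lambda q:(pts(q)-obs).ravel(),[.5,.1,0,.0,1.5],loss='soft_l1')
print(r.x.round(4)); print((pts(r.x)-obs).round(1))
for n,u,v,z in[('reel',68,278,.036),('hs',203,470,.012),('relay',427,500,.012),('cut',690,280,.006),('cutL',628,390,.006)]: print(n,ray('top',*T(u,v),z))
q=r.x[:3]
print(W(q,[0,0,0]),F(r.x[3],[[-.065,0,0],[.065,0,0]]))
E
```

```text
[ 5.1810e-01  1.5500e-01 -1.2830e-01 -7.0000e-04  1.2774e+00]
[[-0.5 -0.7]
 [ 0.9 -0.6]
 [-0.3 -0.8]
 [ 0.9  2. ]
 [ 0.6  0.4]
 [-0.2  0. ]
 [-1.3 -0.1]
 [ 0.1  0.7]
 [ 0.1  1.4]
 [ 1.4 -3. ]
 [-1.   0.8]]
reel [0.5002 0.3173 0.036 ]
hs [0.4003 0.2442 0.012 ]
relay [0.3855 0.1237 0.012 ]
cut [ 0.5083 -0.0224  0.006 ]
cutL [0.4469 0.0133 0.006 ]
[[0.51813075 0.15496903 0.        ]] [[-0.06499998  0.          0.11504757]
 [ 0.06499998  0.          0.11495243]]
```

Call:
jog_arm:
  commands:
    - {"jaw":0,"tz":-0.08,"wz":0.0742}
    - {"jaw":0,"tz":-0.08,"wz":0.0742}
    - {"jaw":0,"tz":-0.08,"wz":0.0742}
    - {"jaw":0,"tz":-0.08,"wz":0.0742}
    - {"jaw":0,"tx":0.08,"ty":-0.16}
    - {"jaw":0,"tx":0.08,"ty":-0.16}
    - {"jaw":0,"tx":0.08,"ty":-0.16}
    - {"jaw":0,"tx":0.08,"ty":-0.16}
    - {"jaw":0,"tx":0.08,"ty":-0.16}
    - {"jaw":0,"tx":0.08,"ty":-0.16}
    - {"jaw":0,"tx":0.08,"ty":-0.16}
    - {"jaw":0,"tx":0.08,"ty":-0.16}
    - {"jaw":0,"tx":0.08,"ty":-0.16}
    - {"jaw":0,"tx":0.08,"ty":-0.16}
    - {"jaw":0,"tx":0.08,"ty":-0.16}
    - {"jaw":0,"tx":0.08,"ty":-0.16}

```text
invalid input
```

```bash
cat >>h.py <<'E'
Q=(.518,.155,-.1283)
def st():
    s=read_state();p=s['position'];d=p[:2]-np.array(Q[:2]);c,k=np.cos(Q[2]),np.sin(Q[2])
    R=s['ee_rot'];print('t',round(s['t'],2),'stand mm',(1e3*np.array([c*d[0]+k*d[1],-k*d[0]+c*d[1],p[2]])).round(1),'F',np.round(s['force'],1),'yaw',round(np.degrees(np.arctan2(R[1,0],R[0,0])),1),'z',np.round(R[:,2],3),'w',round(s['grip_width'],4),'j',np.round(s['joint_positions'],2))
E
python3 - <<'E'
from h import *
import bench; st(); print([k for k in dir(bench) if k[0]!='_'], getattr(bench,'tip_extent',None), read_state().keys())
E
```

```text
t 0.1 stand mm [-201.4 -800.   244.5] F [-0.2  0.3  0.5] yaw 19.4 z [-0.001  0.001 -1.   ] w 0.0854 j [ 1.13  0.33  0.04  1.47 -0.01  1.34 -0.06]
['IKError', 'camera_params', 'job_done', 'read_camera', 'read_state', 'tip_extent'] 0.014 dict_keys(['t', 'joint_positions', 'qvel', 'joint_efforts', 'position', 'ee_rot', 'force', 'wrist_torque', 'grasp_force', 'grip_width'])
```

Call:
jog_arm:
  commands:
    - {"jaw":0,"tx":0,"ty":0,"tz":-0.08,"wx":0,"wy":0,"wz":0.0742}
    - {"jaw":0,"tx":0,"ty":0,"tz":-0.08,"wx":0,"wy":0,"wz":0.0742}
    - {"jaw":0,"tx":0,"ty":0,"tz":-0.08,"wx":0,"wy":0,"wz":0.0742}
    - {"jaw":0,"tx":0,"ty":0,"tz":-0.08,"wx":0,"wy":0,"wz":0.0742}
    - {"jaw":0,"tx":0.08,"ty":-0.16,"tz":0,"wx":0,"wy":0,"wz":0}
    - {"jaw":0,"tx":0.08,"ty":-0.16,"tz":0,"wx":0,"wy":0,"wz":0}
    - {"jaw":0,"tx":0.08,"ty":-0.16,"tz":0,"wx":0,"wy":0,"wz":0}
    - {"jaw":0,"tx":0.08,"ty":-0.16,"tz":0,"wx":0,"wy":0,"wz":0}
    - {"jaw":0,"tx":0.08,"ty":-0.16,"tz":0,"wx":0,"wy":0,"wz":0}
    - {"jaw":0,"tx":0.08,"ty":-0.16,"tz":0,"wx":0,"wy":0,"wz":0}
    - {"jaw":0,"tx":0.08,"ty":-0.16,"tz":0,"wx":0,"wy":0,"wz":0}
    - {"jaw":0,"tx":0.08,"ty":-0.16,"tz":0,"wx":0,"wy":0,"wz":0}
    - {"jaw":0,"tx":0.08,"ty":-0.16,"tz":0,"wx":0,"wy":0,"wz":0}
    - {"jaw":0,"tx":0.08,"ty":-0.16,"tz":0,"wx":0,"wy":0,"wz":0}
    - {"jaw":0,"tx":0.08,"ty":-0.16,"tz":0,"wx":0,"wy":0,"wz":0}
    - {"jaw":0,"tx":0.08,"ty":-0.16,"tz":0,"wx":0,"wy":0,"wz":0}

```text
t: 1.43
position: [0.4557, -0.2549, 0.3092]
ee_rot: [[0.992, -0.127, -0.0], [-0.127, -0.992, 0.0], [-0.0, -0.0, -1.0]]
force: [0.5, -1.2, -1.0]
grip_width: -0.0003
grasp_force: 0.0
```

```bash
python3 -c "from h import *; st()"
```

```text
t 1.43 stand mm [  -9.3 -414.5  309.2] F [ 0.5 -1.2 -1. ] yaw -7.3 z [-0.  0. -1.] w -0.0003 j [ 0.63  0.06 -0.22  1.66  0.01  1.42 -1.28]
```

Call:
jog_arm:
  commands:
    - {"jaw":0,"tx":-0.031,"ty":-0.16,"tz":0,"wx":0,"wy":0,"wz":0}
    - {"jaw":0,"tx":-0.031,"ty":-0.16,"tz":0,"wx":0,"wy":0,"wz":0}
    - {"jaw":0,"tx":-0.031,"ty":-0.16,"tz":0,"wx":0,"wy":0,"wz":0}
    - {"jaw":0,"tx":-0.031,"ty":-0.16,"tz":0,"wx":0,"wy":0,"wz":0}
    - {"jaw":0,"tx":-0.031,"ty":-0.16,"tz":0,"wx":0,"wy":0,"wz":0}
    - {"jaw":0,"tx":-0.031,"ty":-0.16,"tz":0,"wx":0,"wy":0,"wz":0}
    - {"jaw":0,"tx":-0.031,"ty":-0.16,"tz":0,"wx":0,"wy":0,"wz":0}
    - {"jaw":0,"tx":-0.031,"ty":-0.16,"tz":0,"wx":0,"wy":0,"wz":0}
    - {"jaw":0,"tx":-0.031,"ty":-0.16,"tz":0,"wx":0,"wy":0,"wz":0}
    - {"jaw":0,"tx":-0.031,"ty":-0.16,"tz":0,"wx":0,"wy":0,"wz":0}
    - {"jaw":0,"tx":-0.031,"ty":-0.16,"tz":0,"wx":0,"wy":0,"wz":0}
    - {"jaw":0,"tx":-0.031,"ty":-0.16,"tz":0,"wx":0,"wy":0,"wz":0}
    - {"jaw":0,"tx":-0.031,"ty":-0.12,"tz":0.05,"wx":0,"wy":0,"wz":0}
    - {"jaw":0,"tx":0,"ty":0,"tz":0.1,"wx":0,"wy":0,"wz":0}
    - {"jaw":0,"tx":0,"ty":0,"tz":0.1,"wx":0,"wy":0,"wz":0}
    - {"jaw":0,"tx":0,"ty":0,"tz":0.1,"wx":0,"wy":0,"wz":0}
    - {"jaw":0,"tx":0,"ty":0,"tz":0.1,"wx":0,"wy":0,"wz":0}
    - {"jaw":0,"tx":0,"ty":0,"tz":0,"wx":0,"wy":0,"wz":0}
    - {"jaw":0,"tx":0,"ty":0,"tz":0,"wx":0,"wy":0,"wz":0}

```text
t: 3.02
position: [0.4266, 0.1582, 0.2189]
ee_rot: [[0.992, -0.127, -0.002], [-0.127, -0.992, -0.0], [-0.002, 0.001, -1.0]]
force: [0.6, -0.4, 0.1]
grip_width: 0.0005
grasp_force: 0.0
```

```bash
python3 -c "
from h import *
st()
a=read_camera('scene')[60:310,170:390];b=read_camera('top')[110:290,220:420]
f=lambda i,w:cv2.resize(i,None,fx=w/i.shape[1],fy=w/i.shape[1],interpolation=2)
a=f(a,400);b=f(b,400);h=max(len(a),len(b));I=np.zeros((h,800,3),np.uint8);I[:len(a),:400]=a;I[:len(b),400:]=b
cv2.imwrite('pics/p1.png',I[:,:,::-1])"
```

```text
t 3.02 stand mm [-91.1  -8.6 218.9] F [ 0.6 -0.4  0.1] yaw -7.3 z [-0.002 -0.    -1.   ] w 0.0005 j [ 0.26 -0.02 -0.7   1.92 -0.01  1.24 -2.13]
```

View pics/p1.png

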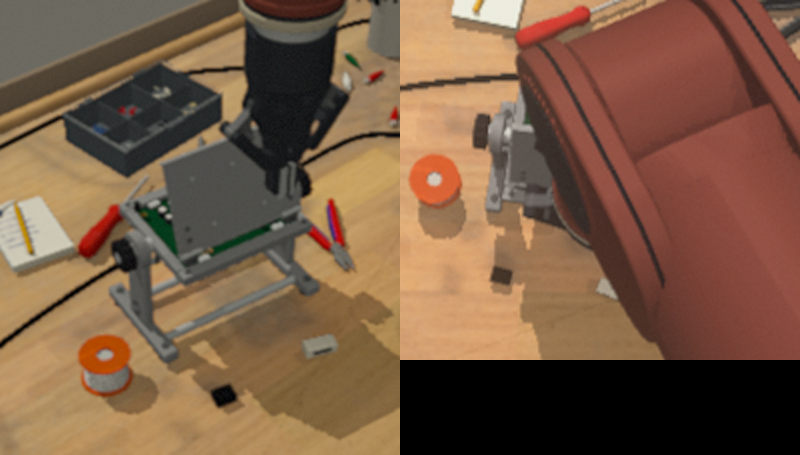

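Call:
jog_arm:
  commands:
    - {"jaw":0,"tx":0.05,"ty":0,"tz":0,"wx":0,"wy":0,"wz":0}
    - {"jaw":0,"tx":0.05,"ty":0,"tz":0,"wx":0,"wy":0,"wz":0}
    - {"jaw":0,"tx":0.05,"ty":0,"tz":0,"wx":0,"wy":0,"wz":0}
    - {"jaw":0,"tx":0.05,"ty":0,"tz":0,"wx":0,"wy":0,"wz":0}
    - {"jaw":0,"tx":0.05,"ty":0,"tz":0,"wx":0,"wy":0,"wz":0}
    - {"jaw":0,"tx":0.032,"ty":0,"tz":0.0065,"wx":0,"wy":0,"wz":0}
    - {"jaw":0,"tx":0.032,"ty":0,"tz":0.0065,"wx":0,"wy":0,"wz":0}
    - {"jaw":0,"tx":0.032,"ty":0,"tz":0.0065,"wx":0,"wy":0,"wz":0}
    - {"jaw":0,"tx":0.032,"ty":0,"tz":0.0065,"wx":0,"wy":0,"wz":0}

```text
t: 3.87
position: [0.5025, 0.1488, 0.2138]
ee_rot: [[0.992, -0.127, -0.001], [-0.127, -0.992, -0.0], [-0.001, 0.0, -1.0]]
force: [-0.7, -0.8, -0.2]
grip_width: 0.0
grasp_force: 0.4
```

Call:
jog_arm:
  commands:
    - {"jaw":0,"tx":0.025,"ty":0,"tz":0.021,"wx":0,"wy":0,"wz":0}
    - {"jaw":0,"tx":0.025,"ty":0,"tz":0.021,"wx":0,"wy":0,"wz":0}
    - {"jaw":0,"tx":0.025,"ty":0,"tz":0.021,"wx":0,"wy":0,"wz":0}
    - {"jaw":0,"tx":0.02,"ty":0,"tz":0.027,"wx":0,"wy":0,"wz":0}
    - {"jaw":0,"tx":0.02,"ty":0,"tz":0.027,"wx":0,"wy":0,"wz":0}
    - {"jaw":0,"tx":0.02,"ty":0,"tz":0.027,"wx":0,"wy":0,"wz":0}

```text
t: 4.37
position: [0.5292, 0.1453, 0.1847]
ee_rot: [[0.992, -0.127, -0.0], [-0.127, -0.992, -0.0], [-0.0, 0.0, -1.0]]
force: [-1.3, 0.7, -1.1]
grip_width: 0.0001
grasp_force: 0.4
```

```bash
python3 -c "
from h import *
st()
cv2.imwrite('pics/p2.png',cv2.resize(read_camera('scene')[90:310,170:390],(600,600),interpolation=2)[:,:,::-1])"
```

```text
t 4.37 stand mm [ 12.4  -8.2 184.7] F [-1.3  0.7 -1.1] yaw -7.3 z [-0. -0. -1.] w 0.0001 j [ 0.23  0.23 -0.66  1.76  0.15  1.2  -2.17]
```

View pics/p2.png

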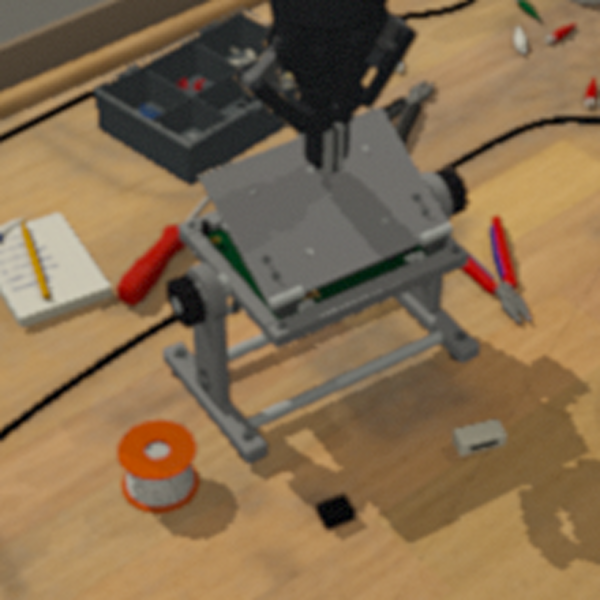

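Call:
jog_arm:
  commands:
    - {"jaw":0,"tx":0.012,"ty":0,"tz":0.031,"wx":0,"wy":0,"wz":0}
    - {"jaw":0,"tx":0.012,"ty":0,"tz":0.031,"wx":0,"wy":0,"wz":0}
    - {"jaw":0,"tx":0.01,"ty":0,"tz":0.03,"wx":0,"wy":0,"wz":0}
    - {"jaw":0,"tx":0.005,"ty":0,"tz":0.03,"wx":0,"wy":0,"wz":0}
    - {"jaw":0,"tx":0.005,"ty":0,"tz":0.03,"wx":0,"wy":0,"wz":0}
    - {"jaw":0,"tx":0,"ty":0,"tz":0.02,"wx":0,"wy":0,"wz":0}
    - {"jaw":0,"tx":0,"ty":0,"tz":0.01,"wx":0,"wy":0,"wz":0}

```text
t: 5.0
position: [0.5384, 0.1441, 0.1492]
ee_rot: [[0.992, -0.127, 0.001], [-0.127, -0.992, -0.0], [0.001, -0.0, -1.0]]
force: [-3.0, -2.1, 20.5]
grip_width: 0.0002
grasp_force: 10.5
```

```bash
python3 -c "
from h import *
st()"
```

```text
t 5.0 stand mm [ 21.6  -8.2 149.2] F [-3.  -2.1 20.5] yaw -7.3 z [ 0.001 -0.    -1.   ] w 0.0002 j [ 0.22  0.28 -0.65  1.79  0.19  1.13 -2.19]
```

Call:
jog_arm:
  commands:
    - {"jaw":0,"tx":0,"ty":0,"tz":-0.005,"wx":0,"wy":0,"wz":0}
    - {"jaw":0,"tx":0,"ty":0,"tz":0,"wx":0,"wy":0,"wz":0}
    - {"jaw":0,"tx":0,"ty":0,"tz":0,"wx":0,"wy":0,"wz":0}
    - {"jaw":0,"tx":0,"ty":0,"tz":-0.05,"wx":0,"wy":0,"wz":0}
    - {"jaw":0,"tx":0,"ty":0,"tz":-0.05,"wx":0,"wy":0,"wz":0}
    - {"jaw":0,"tx":0,"ty":0,"tz":-0.05,"wx":0,"wy":0,"wz":0}
    - {"jaw":0,"tx":0,"ty":0,"tz":-0.05,"wx":0,"wy":0,"wz":0}
    - {"jaw":0,"tx":-0.085,"ty":0,"tz":0,"wx":0,"wy":0,"wz":0}
    - {"jaw":0,"tx":-0.085,"ty":0,"tz":0,"wx":0,"wy":0,"wz":0}
    - {"jaw":0,"tx":-0.085,"ty":0,"tz":0,"wx":0,"wy":0,"wz":0}
    - {"jaw":0,"tx":-0.085,"ty":0,"tz":0,"wx":0,"wy":0,"wz":0}
    - {"jaw":0,"tx":-0.085,"ty":0,"tz":0,"wx":0,"wy":0,"wz":0}
    - {"jaw":0,"tx":0,"ty":0,"tz":0.05,"wx":0,"wy":0,"wz":0}
    - {"jaw":0,"tx":0,"ty":0,"tz":0.05,"wx":0,"wy":0,"wz":0}
    - {"jaw":0,"tx":0,"ty":0,"tz":0.05,"wx":0,"wy":0,"wz":0}
    - {"jaw":0,"tx":0,"ty":0,"tz":0.05,"wx":0,"wy":0,"wz":0}
    - {"jaw":0,"tx":0,"ty":0,"tz":0,"wx":0,"wy":0,"wz":0}

```text
t: 6.42
position: [0.4526, 0.1544, 0.1474]
ee_rot: [[0.992, -0.128, -0.004], [-0.128, -0.992, -0.0], [-0.004, 0.001, -1.0]]
force: [-0.8, 0.2, 0.1]
grip_width: -0.0004
grasp_force: 0.0
```

```bash
python3 -c "
from h import *
st()
cv2.imwrite('pics/p3.png',cv2.resize(read_camera('scene')[90:310,170:390],(600,600),interpolation=2)[:,:,::-1])"
```

```text
t 6.42 stand mm [-64.8  -9.  147.4] F [-0.8  0.2  0.1] yaw -7.3 z [-0.004 -0.    -1.   ] w -0.0004 j [ 0.25  0.12 -0.7   1.96  0.09  1.09 -2.19]
```

View pics/p3.png

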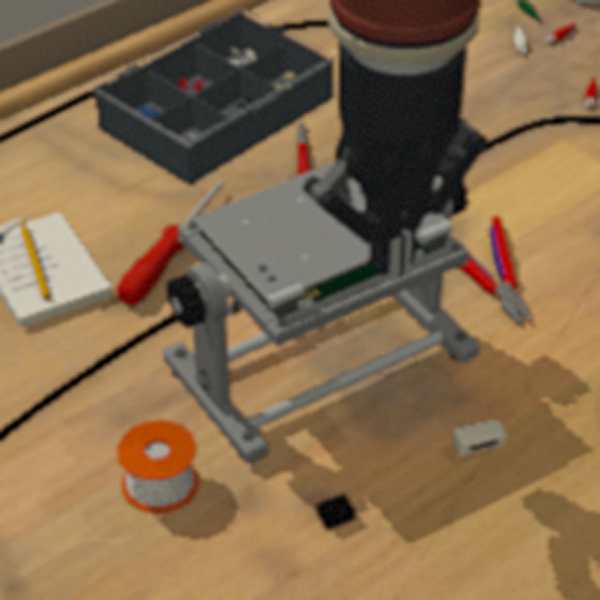

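Call:
jog_arm:
  commands:
    - {"jaw":0,"tx":0.001,"ty":0,"tz":0.03,"wx":0,"wy":0,"wz":0}
    - {"jaw":0,"tx":0.001,"ty":0,"tz":0.03,"wx":0,"wy":0,"wz":0}
    - {"jaw":0,"tx":0.001,"ty":0,"tz":0.025,"wx":0,"wy":0,"wz":0}
    - {"jaw":0,"tx":0.001,"ty":0,"tz":0.025,"wx":0,"wy":0,"wz":0}
    - {"jaw":0,"tx":0.001,"ty":0,"tz":0.025,"wx":0,"wy":0,"wz":0}
    - {"jaw":0,"tx":0.001,"ty":0,"tz":0.025,"wx":0,"wy":0,"wz":0}

```text
t: 6.97
position: [0.4545, 0.155, 0.1176]
ee_rot: [[0.992, -0.127, -0.0], [-0.127, -0.992, 0.0], [-0.0, -0.0, -1.0]]
force: [-3.9, -0.1, 4.5]
grip_width: 0.0001
grasp_force: 2.5
```

Call:
jog_arm:
  commands:
    - {"jaw":0,"tx":0.001,"ty":0,"tz":0.025,"wx":0,"wy":0,"wz":0}
    - {"jaw":0,"tx":0.001,"ty":0,"tz":0.025,"wx":0,"wy":0,"wz":0}
    - {"jaw":0,"tx":0.001,"ty":0,"tz":0.025,"wx":0,"wy":0,"wz":0}
    - {"jaw":0,"tx":0.001,"ty":0,"tz":0.015,"wx":0,"wy":0,"wz":0}

```text
t: 7.3
position: [0.4552, 0.1547, 0.0992]
ee_rot: [[0.992, -0.127, -0.0], [-0.127, -0.992, -0.0], [-0.0, 0.0, -1.0]]
force: [-1.8, -0.3, 2.3]
grip_width: 0.0003
grasp_force: 1.3
```

```bash
python3 -c "
from h import *
st()
cv2.imwrite('pics/p4.png',cv2.resize(read_camera('scene')[90:310,170:390],(600,600),interpolation=2)[:,:,::-1])"
```

```text
t 7.3 stand mm [-62.3  -8.3  99.2] F [-1.8 -0.3  2.3] yaw -7.3 z [-0. -0. -1.] w 0.0003 j [ 0.22  0.19 -0.69  2.01  0.14  0.99 -2.24]
```

View pics/p4.png

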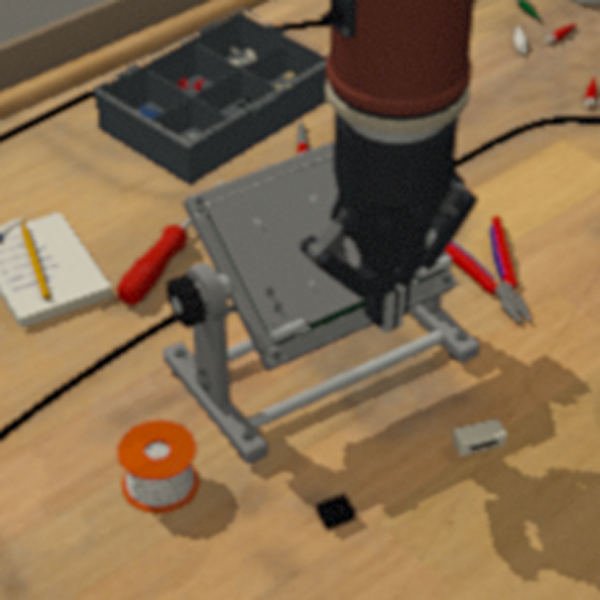

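Call:
jog_arm:
  commands:
    - {"jaw":0,"tx":0.006,"ty":0,"tz":0.018,"wx":0,"wy":0,"wz":0}
    - {"jaw":0,"tx":0.006,"ty":0,"tz":0.018,"wx":0,"wy":0,"wz":0}
    - {"jaw":0,"tx":-0.07,"ty":0,"tz":-0.02,"wx":0,"wy":0,"wz":0}
    - {"jaw":0,"tx":0,"ty":0,"tz":-0.1,"wx":0,"wy":0,"wz":0}
    - {"jaw":0,"tx":0,"ty":0,"tz":-0.1,"wx":0,"wy":0,"wz":0}
    - {"jaw":0,"tx":0,"ty":0,"tz":-0.1,"wx":0,"wy":0,"wz":0}
    - {"jaw":0,"tx":0,"ty":0,"tz":-0.1,"wx":0,"wy":0,"wz":0}
    - {"jaw":0,"tx":0,"ty":0,"tz":-0.1,"wx":0,"wy":0,"wz":0}
    - {"jaw":0,"tx":0,"ty":0,"tz":-0.1,"wx":0,"wy":0,"wz":0}
    - {"jaw":0,"tx":0,"ty":0,"tz":-0.1,"wx":0,"wy":0,"wz":0}
    - {"jaw":0,"tx":0,"ty":0,"tz":-0.1,"wx":0,"wy":0,"wz":0}
    - {"jaw":0,"tx":0.12,"ty":0,"tz":0,"wx":0,"wy":0,"wz":0}
    - {"jaw":0,"tx":0.12,"ty":0,"tz":0,"wx":0,"wy":0,"wz":0}
    - {"jaw":0,"tx":0.12,"ty":0,"tz":0,"wx":0,"wy":0,"wz":0}
    - {"jaw":0,"tx":0.12,"ty":0,"tz":0,"wx":0,"wy":0,"wz":0}
    - {"jaw":0,"tx":0.12,"ty":0,"tz":0,"wx":0,"wy":0,"wz":0}
    - {"jaw":0,"tx":0.12,"ty":0,"tz":0,"wx":0,"wy":0,"wz":0}
    - {"jaw":0,"tx":0.12,"ty":0,"tz":0,"wx":0,"wy":0,"wz":0}
    - {"jaw":0,"tx":0.1,"ty":0,"tz":0,"wx":0,"wy":0,"wz":0}
    - {"jaw":0,"tx":0,"ty":0,"tz":0,"wx":0,"wy":0,"wz":0}

```text
t: 9.02
position: [0.6338, 0.1301, 0.2553]
ee_rot: [[0.991, -0.131, 0.001], [-0.131, -0.991, -0.0], [0.001, -0.0, -1.0]]
force: [0.5, -0.7, -0.6]
grip_width: -0.0005
grasp_force: 0.0
```

```bash
python3 -c "
from h import *
st()
cv2.imwrite('pics/p5.png',cv2.resize(read_camera('scene')[90:310,170:390],(600,600),interpolation=2)[:,:,::-1])"
```

```text
t 9.02 stand mm [118.1  -9.8 255.3] F [ 0.5 -0.7 -0.6] yaw -7.5 z [ 0.001 -0.    -1.   ] w -0.0005 j [ 0.2   0.39 -0.63  1.43  0.23  1.39 -2.14]
```

View pics/p5.png

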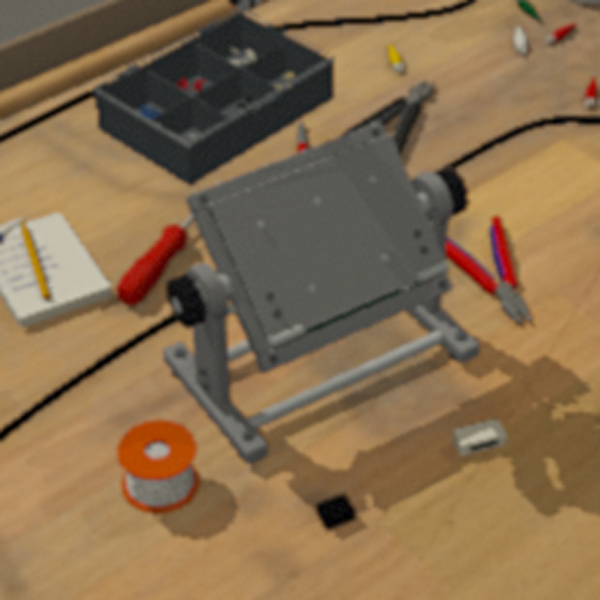

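Call:
jog_arm:
  commands:
    - {"jaw":0,"tx":0,"ty":0,"tz":0.08,"wx":0,"wy":0,"wz":0}
    - {"jaw":0,"tx":0,"ty":0,"tz":0.08,"wx":0,"wy":0,"wz":0}
    - {"jaw":0,"tx":0,"ty":0,"tz":0.08,"wx":0,"wy":0,"wz":0}
    - {"jaw":0,"tx":0,"ty":0,"tz":0.08,"wx":0,"wy":0,"wz":0}
    - {"jaw":0,"tx":0,"ty":0,"tz":0.08,"wx":0,"wy":0,"wz":0}
    - {"jaw":0,"tx":0,"ty":0,"tz":0.08,"wx":0,"wy":0,"wz":0}
    - {"jaw":0,"tx":0,"ty":0,"tz":0.08,"wx":0,"wy":0,"wz":0}
    - {"jaw":0,"tx":-0.06,"ty":0,"tz":0,"wx":0,"wy":0,"wz":0}
    - {"jaw":0,"tx":-0.06,"ty":0,"tz":0,"wx":0,"wy":0,"wz":0}
    - {"jaw":0,"tx":-0.05,"ty":0,"tz":0,"wx":0,"wy":0,"wz":0}
    - {"jaw":0,"tx":-0.04,"ty":0,"tz":0,"wx":0,"wy":0,"wz":0}
    - {"jaw":0,"tx":-0.03,"ty":0,"tz":0,"wx":0,"wy":0,"wz":0}
    - {"jaw":0,"tx":-0.02,"ty":0,"tz":0,"wx":0,"wy":0,"wz":0}

```text
t: 10.15
position: [0.5794, 0.139, 0.1458]
ee_rot: [[0.992, -0.127, 0.004], [-0.127, -0.992, 0.0], [0.003, -0.001, -1.0]]
force: [9.2, 0.3, 4.5]
grip_width: 0.0
grasp_force: 4.0
```

```bash
python3 -c "
from h import *
st()"
```

```text
t 10.15 stand mm [ 62.9  -8.  145.8] F [9.2 0.3 4.5] yaw -7.3 z [ 0.004  0.    -1.   ] w 0.0 j [ 0.22  0.37 -0.65  1.7   0.24  1.15 -2.19]
```

Call:
jog_arm:
  commands:
    - {"jaw":0,"tx":-0.008,"ty":0,"tz":-0.02,"wx":0,"wy":0,"wz":0}
    - {"jaw":0,"tx":-0.018,"ty":0,"tz":-0.022,"wx":0,"wy":0,"wz":0}
    - {"jaw":0,"tx":-0.02,"ty":0,"tz":-0.022,"wx":0,"wy":0,"wz":0}

```text
t: 10.4
position: [0.5696, 0.14, 0.158]
ee_rot: [[0.992, -0.127, 0.0], [-0.127, -0.992, 0.0], [0.0, -0.0, -1.0]]
force: [1.2, 1.4, -0.6]
grip_width: -0.0002
grasp_force: 0.9
```

```bash
python3 -c "
from h import *
st()
cv2.imwrite('pics/p6.png',read_camera('scene')[:,:,::-1])
# knob track
a=cv2.imread('pics/scene0.png');b=cv2.imread('pics/p6.png')
for (u,v,w,h) in [(268,205,20,40),(232,190,14,18)]:
    r=cv2.matchTemplate(b,a[v:v+h,u:u+w],cv2.TM_CCOEFF_NORMED);print(cv2.minMaxLoc(r)[1::2],(u,v))
# feet
T=a[238:256,236:268];r=cv2.matchTemplate(b,T,cv2.TM_CCOEFF_NORMED);print(cv2.minMaxLoc(r)[1::2],(236,238))
print(np.diff(proj('scene',W(Q,[[-.062,.09,.01],[-.052,.09,.01]])),axis=0))
"
```

```text
t 10.4 stand mm [ 53.1  -8.2 158. ] F [ 1.2  1.4 -0.6] yaw -7.3 z [ 0.  0. -1.] w -0.0002 j [ 0.23  0.34 -0.65  1.71  0.22  1.17 -2.19]
(0.804019033908844, (275, 202)) (268, 205)
(0.9960264563560486, (232, 190)) (232, 190)
(0.9954169988632202, (236, 238)) (236, 238)
[[-2.7805111  -3.31328996]]
```

Call:
jog_arm:
  commands:
    - {"jaw":0,"tx":-0.02,"ty":0,"tz":-0.016,"wx":0,"wy":0,"wz":0}
    - {"jaw":0,"tx":-0.022,"ty":0,"tz":-0.015,"wx":0,"wy":0,"wz":0}
    - {"jaw":0,"tx":-0.025,"ty":0,"tz":-0.015,"wx":0,"wy":0,"wz":0}
    - {"jaw":0,"tx":-0.025,"ty":0,"tz":-0.012,"wx":0,"wy":0,"wz":0}
    - {"jaw":0,"tx":-0.025,"ty":0,"tz":-0.01,"wx":0,"wy":0,"wz":0}

```text
t: 10.87
position: [0.5457, 0.1432, 0.1713]
ee_rot: [[0.992, -0.127, -0.0], [-0.127, -0.992, -0.0], [-0.0, 0.0, -1.0]]
force: [1.2, 0.2, -1.0]
grip_width: 0.0001
grasp_force: 1.0
```

```bash
python3 -c "
from h import *
st()"
```

```text
t 10.87 stand mm [ 29.   -8.2 171.3] F [ 1.2  0.2 -1. ] yaw -7.3 z [-0. -0. -1.] w 0.0001 j [ 0.24  0.28 -0.67  1.74  0.19  1.18 -2.18]
```

Call:
jog_arm:
  commands:
    - {"jaw":0,"tx":-0.03,"ty":0,"tz":-0.027,"wx":0,"wy":0,"wz":0}
    - {"jaw":0,"tx":-0.03,"ty":0,"tz":-0.027,"wx":0,"wy":0,"wz":0}
    - {"jaw":0,"tx":-0.033,"ty":0,"tz":-0.005,"wx":0,"wy":0,"wz":0}
    - {"jaw":0,"tx":-0.033,"ty":0,"tz":-0.005,"wx":0,"wy":0,"wz":0}
    - {"jaw":0,"tx":-0.029,"ty":0,"tz":0.004,"wx":0,"wy":0,"wz":0}
    - {"jaw":0,"tx":-0.029,"ty":0,"tz":0.01,"wx":0,"wy":0,"wz":0}

```text
t: 11.37
position: [0.5095, 0.1479, 0.1815]
ee_rot: [[0.992, -0.127, 0.001], [-0.127, -0.992, 0.0], [0.001, -0.0, -1.0]]
force: [1.5, -0.6, 3.1]
grip_width: -0.0003
grasp_force: 1.4
```

```bash
python3 -c "
from h import *
st()"
```

```text
t 11.37 stand mm [ -7.5  -8.1 181.5] F [ 1.5 -0.6  3.1] yaw -7.3 z [ 0.001  0.    -1.   ] w -0.0003 j [ 0.26  0.2  -0.69  1.81  0.14  1.18 -2.18]
```

Call:
jog_arm:
  commands:
    - {"jaw":0,"tx":-0.033,"ty":0,"tz":0.01,"wx":0,"wy":0,"wz":0}
    - {"jaw":0,"tx":-0.033,"ty":0,"tz":0.01,"wx":0,"wy":0,"wz":0}
    - {"jaw":0,"tx":-0.028,"ty":0,"tz":0.023,"wx":0,"wy":0,"wz":0}
    - {"jaw":0,"tx":-0.028,"ty":0,"tz":0.023,"wx":0,"wy":0,"wz":0}
    - {"jaw":0,"tx":-0.021,"ty":0,"tz":0.03,"wx":0,"wy":0,"wz":0}
    - {"jaw":0,"tx":-0.021,"ty":0,"tz":0.03,"wx":0,"wy":0,"wz":0}

```text
t: 11.87
position: [0.4766, 0.1522, 0.1553]
ee_rot: [[0.992, -0.127, -0.0], [-0.127, -0.992, 0.0], [-0.0, -0.0, -1.0]]
force: [1.9, -0.3, 1.9]
grip_width: -0.0
grasp_force: 1.4
```

```bash
python3 -c "
from h import *
st()"
```

```text
t 11.87 stand mm [-40.7  -8.1 155.3] F [ 1.9 -0.3  1.9] yaw -7.3 z [-0.  0. -1.] w -0.0 j [ 0.26  0.16 -0.71  1.91  0.12  1.12 -2.19]
```

Call:
jog_arm:
  commands:
    - {"jaw":0,"tx":-0.016,"ty":0,"tz":0.03,"wx":0,"wy":0,"wz":0}
    - {"jaw":0,"tx":-0.014,"ty":0,"tz":0.03,"wx":0,"wy":0,"wz":0}
    - {"jaw":0,"tx":-0.01,"ty":0,"tz":0.02,"wx":0,"wy":0,"wz":0}
    - {"jaw":0,"tx":-0.005,"ty":0,"tz":0.014,"wx":0,"wy":0,"wz":0}
    - {"jaw":0,"tx":0,"ty":0,"tz":0,"wx":0,"wy":0,"wz":0}

```text
t: 12.28
position: [0.4676, 0.153, 0.1362]
ee_rot: [[0.992, -0.127, -0.002], [-0.127, -0.992, -0.0], [-0.002, 0.001, -1.0]]
force: [-0.2, 0.3, 0.8]
grip_width: -0.0001
grasp_force: 0.0
```

```bash
python3 -c "
from h import *
st()"
```

```text
t 12.28 stand mm [-49.7  -8.5 136.2] F [-0.2  0.3  0.8] yaw -7.3 z [-0.002 -0.    -1.   ] w -0.0001 j [ 0.25  0.17 -0.71  1.94  0.12  1.08 -2.2 ]
```

Call:
jog_arm:
  commands:
    - {"jaw":0,"tx":0,"ty":0,"tz":0.006,"wx":0,"wy":0,"wz":0}
    - {"jaw":0,"tx":0,"ty":0,"tz":0.004,"wx":0,"wy":0,"wz":0}
    - {"jaw":0,"tx":0,"ty":0,"tz":0,"wx":0,"wy":0,"wz":0}

```text
t: 12.53
position: [0.4679, 0.153, 0.1351]
ee_rot: [[0.992, -0.127, -0.001], [-0.127, -0.992, -0.0], [-0.001, 0.001, -1.0]]
force: [-2.0, 0.3, 2.8]
grip_width: 0.0007
grasp_force: 1.3
```

Call:
jog_arm:
  commands:
    - {"jaw":0,"tx":0,"ty":0,"tz":-0.05,"wx":0,"wy":0,"wz":0}
    - {"jaw":0,"tx":0,"ty":0,"tz":-0.1,"wx":0,"wy":0,"wz":0}
    - {"jaw":0,"tx":0,"ty":0,"tz":-0.15,"wx":0,"wy":0,"wz":0}
    - {"jaw":0,"tx":0,"ty":0,"tz":-0.15,"wx":0,"wy":0,"wz":0}
    - {"jaw":0,"tx":0,"ty":0,"tz":-0.15,"wx":0,"wy":0,"wz":0}
    - {"jaw":0,"tx":0,"ty":0,"tz":-0.15,"wx":0,"wy":0,"wz":0}
    - {"jaw":0,"tx":0.03,"ty":0.15,"tz":0,"wx":0,"wy":0,"wz":0}
    - {"jaw":0,"tx":0.03,"ty":0.15,"tz":0,"wx":0,"wy":0,"wz":0}
    - {"jaw":0,"tx":0.03,"ty":0.15,"tz":0,"wx":0,"wy":0,"wz":0}
    - {"jaw":0,"tx":0.03,"ty":0.15,"tz":0,"wx":0,"wy":0,"wz":0}
    - {"jaw":0,"tx":0.03,"ty":0.15,"tz":0,"wx":0,"wy":0,"wz":0}
    - {"jaw":0,"tx":0.03,"ty":0.15,"tz":0,"wx":0,"wy":0,"wz":0}
    - {"jaw":0,"tx":0.03,"ty":0.15,"tz":0,"wx":0,"wy":0,"wz":0}
    - {"jaw":0,"tx":0,"ty":0,"tz":0,"wx":0,"wy":0,"wz":0}
    - {"jaw":0,"tx":0,"ty":0,"tz":0,"wx":0,"wy":0,"wz":0}

```text
t: 13.78
position: [0.4833, -0.0622, 0.2855]
ee_rot: [[0.991, -0.131, 0.0], [-0.131, -0.991, 0.0], [0.0, -0.0, -1.0]]
force: [-0.5, 1.1, 0.1]
grip_width: -0.0003
grasp_force: 0.0
```

```bash
python3 -c "
from h import *
st()
f=lambda i:cv2.resize(i,(400,400),interpolation=2)
cv2.imwrite('pics/p7.png',np.hstack([f(read_camera('scene')[110:310,180:380]),f(read_camera('top')[100:300,220:420])])[:,:,::-1])"
```

```text
t 13.78 stand mm [  -6.6 -219.8  285.5] F [-0.5  1.1  0.1] yaw -7.5 z [ 0.  0. -1.] w -0.0003 j [ 0.52  0.01 -0.48  1.76  0.    1.37 -1.66]
```

View pics/p7.png

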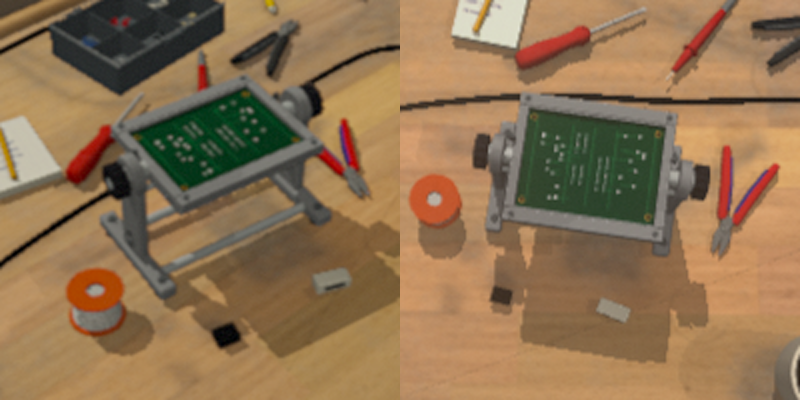

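```bash
python3 -c "
from bench import *
print(job_done())"
```

```text
the job is handed in; nothing more can be done
None
```

I shut the cover, then flipped the frame; the last picture shows it level with the solder side up, the stand and bystanders where they were, and the arm clear. I did not see the cover underneath again after the flip. I handed the job in at about 14 s; no verdict came back.

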